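# Wedge up the microscope's tilt stage

### The arm

A 7-joint arm with a two-finger parallel gripper is mounted at the origin on the work surface. World frame = base frame: x ahead of the robot, y to its left, z up, the work surface at z = 0. Lengths are in m, angles in rad, forces in N, time in s.
With the tool pointing down it reaches from about 0.4 to 0.875 m from the base axis. Payload 19.3 kg.
Tool frame: the origin (TCP) lies on the centre line of the jaws, within the pads' length; the fingertips stand 11 mm ahead of it and the grasp point (between the pads) lies 8 mm behind it; z points along the fingers, y is the direction in which the jaws open and shut (so a half turn about z gives the same grasp; the last joint's range is limited). The gripper opens to 85 mm and grips with 20 to 120 N. Pads are 22 mm wide; open, the fingers measure 114 mm over their backs; the gripper's body (76 mm by 85 mm) begins 54 mm behind the grasp point. The pads swing forward as they close: fully open they stand 13 mm farther back than shut.
Start: joints at [-0.07, 0.521, -0.036, 1.599, 0.021, 1.021, -0.113], TCP at [0.625, -0, 0.242] pointing down, gripper open.
Joint ranges: [-2.91, 2.91], [-0.3, 2.13], [-1.5, 1.42], [0.17, 2.43], [-1.26, 4.41], [0.16, 1.93], [-2.52, 2.52]. Speed limits (rad/s): [1.89, 1.89, 2.39, 2.39, 3.01, 3.01, 3.01].

### API

Orientations are given as a 3x3 rotation matrix whose columns are the frame's x, y, z axes.
In Python, from rig import manip gives the robot as it stands. The module is installed in compiled form; this text tells all that it offers.
- The arm moves only by the tool apply_moves, never from a script. Its argument "motion" is a list of rows, each a list of 3 entries, a list of its own where there are three numbers: the shift along the tool's x, y, z normalised to -1 to 1, where 1 is 300 mm, then the turn about the tool's z normalised to -1 to 1, where 1 is pi/2 rad, then the closure, from -1 (fully open) to 1 (shut), so that 0 is half open. A call has 1 to 12 rows; each row shifts and turns the commanded pose from where the row before left it, along the tool's axes as they then stand; what a row does not reach is not made up. A row lasts 1/10 s, in which the tool goes at most 50 mm and 8.59 degrees, less where a joint would pass 70% of its speed; a pose out of reach is approached as far as the arm can. A call with a number of a shift or a turn outside -1 to 1 is refused whole. A call with a gripper value outside its range is refused whole. The fingers move at their own pace and stop on an object; the grip force is fixed at half the most. Time passes only in rows, so rows that do not move let the fingers close. It gives the time, the measured TCP pose, the force and the opening at its end, in the units of the state.
- manip.observe(): the state, without advancing time (a new reading comes with each control period).
- manip.camera(name): name is "scene" or "side" or "wrist"; returns the picture (400x640x3 uint8, red, green, blue); there is no depth.
- manip.camera_model(name): a dict with "vfov" (degrees; the focal length in pixels is half the picture's height over the tangent of half this angle, whatever the lens; pixels are square), "cx", "cy" (the principal point, pixels), "distortion" ([k1, k2, p1, p2, k3] as OpenCV has them; the pictures are not rectified), "pose" (4x4, takes a point from camera to world coordinates); the wrist camera has in their place "mount" (4x4, takes a point from camera to tool coordinates, whose origin is the TCP and whose axes are the flange's). Camera axes: x right, y up, looking along -z (the intrinsics and any distortion apply to the point x, -y, -z); pixel columns grow to the right and rows downward; lengths in m; the calibration is good to about 2 mm. A picture is of the moment at which its call begins: read the wrist's pose just before it. camera_model takes no time and is no camera call.
- manip.finish_job(): hands the job in, once; it reports no verdict.
Trained networks look in the newest picture that a camera, given by its name, has taken for a name from the list of things; names that differ only in an ending like _2 or _b are one class to them, and where a whole thing is asked for, a point or a joint stands for the part that bears it (a point fixed in the world has none). Each returns a list of dicts, best first, with "p" (0 to 1); they miss things now and then, are a little off and sometimes report something else, mostly with a low value. They report only what shows in the picture. A call takes as long as a camera call. They do not tell look-alikes from the thing itself.
- manip.boxes_of(target, camera): "xy" ([column, row] as shares, 0 to 1, of the picture: columns of its width, rows of its height, amid what is visible of it).
- manip.trace(target, camera): "pixels" (400x640 bool, what is visible of it) and "xy" ([column, row] as shares, 0 to 1, of the picture: columns of its width, rows of its height, amid what is visible of it).
The state is a dict: "time_s": time; "joint_positions": joint angles; "qvel": joint speeds; "joint_efforts": joint torques, N m; "ee_pos": TCP position; "tcp_rot": TCP orientation; "contact_force": force on the tool from outside, world axes, zero at the start; "moment": the same for the moment, N m; "width": opening from 0.0 (shut) to 1.0 (fully open).
Only numpy, scipy, OpenCV 4.12 (cv2) and the standard library are available. Lean on these libraries where they do the work, as an engineer would, in place of code of your own. Each camera call takes 0.05 s, during which the arm holds its last target. There are 200 camera calls.

### The job

The rock samples are loaded: first shut the clear blue-framed cover on the stage's tray. Then take the yellow wedge by its grip block and push it, thin end first and flat on the grey base plate, in under the middle of the stage's red front edge until that edge has just lifted off its rubber rests, 2 to 7 mm (about where the edge reaches the wedge's black line). Finish while still gripping the wedge there, with the stage carried by the wedge alone and the cover shut, and leave the jar, remote and bowl where they stand.

Things in the scene. Friction and masses are not known exactly. Their poses are not given: they have to be found in the camera images.
- stand: fixed stand. Origin at table height under the middle of the stage's front edge (stage down); x runs in under the stage, away from the robot; y along that edge; z up. Grey base plate 150 mm wide (y), 10 mm thick, x = -150 to 170 mm. Two black rubber rests carry the stage's front corners: x = 6 to 22 mm, 110 mm apart (y = +-55 mm inside), open between
- stage_edge (a point): middle of the lower (red) front edge of the cream stage: 130 mm wide, 150 mm deep, 10 mm thick, underside 12 mm above the plate (22 mm over the table), hinged at its rear (stand x = 150 mm). On it an aluminium tray, stand x = 26 to 130 mm, 114 mm wide, rim 60 mm over the table
- stage (a joint): tilt of the stage: 0 = down on its rests, grows as the front edge is lifted (rad; the front edge rises 1.5 mm per 0.01 rad). The stage swings freely and falls back by its weight (it weighs about 0.5 kg, 2 to 5 N at the front edge)
- cover (a joint): opening angle of the clear cover with the blue frame: 0 = shut flat on the tray, starts at 0.6 to 1.1 with its front end up (rad). A stiff hinge lets it stay where it is left; it needs about 1 N at the tab to push it shut, down from above
- cover_hinge (a point): middle of the cover's hinge line, at the tray's rear rim (60 mm over the table, stand x = 130 mm), parallel to the stand's y
- cover_tab (a point): middle of the upper face of the blue tab at the cover's free front end, 112 mm in front of the hinge line and 6 mm above it when shut. Tab 24 mm (front to back) x 44 mm; its front end lies 118 mm from the hinge line
- wedge: loose yellow wedge, about 0.15 kg, 36 mm wide (y). Origin on its underside, under the middle of the grip block; x to the thin end, z up. Grip block 34 (x) x 36 (y) x 60 mm high. Ramp in front of it: 27 mm high at x = 21 mm, falling evenly (1 in 4) to 3 mm at the tip, x = 117 mm; black line across it at x = 65 mm, 16 mm high. Starts flat on the table, left or right of the stand
- wedge_tip (a point): middle of the lower edge of the wedge's thin end
- jar: amber sample jar, 58 mm across, 85 mm high, standing; origin under its middle. Leave alone
- remote: black remote control, 46 x 140 x 20 mm, lying; origin under its middle. Leave alone
- bowl: white ceramic bowl, 110 mm across, 45 mm high; origin under its middle. Leave alone
Not all that is in view belongs to the job. Of the things that look like the wedge, take the one that is farthest to the robot's right at the start.

How it is judged:
By the outcome, as a careful person would: the job done as asked, in the order asked, and still so for the second after the job is handed in, while the arm keeps its last pose, push and grip.
It also fails if it takes over 53 s, if anything falls off the work surface, if the arm or the gripper's body presses on something with over 40 N, if the wrist force passes 120 N, or if a joint passes its speed limit or range.

## Working session

There is one attempt and no reset: what is moved stays moved. The work goes in short steps, Python scripts to look and compute and a tool call to move; the robot and the scene stay as the last step left them, time stands still between calls to the robot, and variables do not carry over. Pictures are saved under pics/ and viewed, about 8 in all and at most 12, crops included, and the job is handed in when it is done.

Besides the shell and the picture viewer there is one more tool, called by a JSON object that holds its "op" and its "data". apply_moves: Moves the arm, as the interface text tells. Scaled input: -1 to 1 covers 300 mm each way for a shift and pi/2 rad each way for a turn. Its arguments: {"type":"object","properties":{"motion":{"type":"array","items":{"type":"array"}}},"required":["motion"]}

```bash
mkdir -p pics; ls; python3 - <<'E'
from rig import manip
import cv2,numpy as np
s=manip.observe();print({k:np.round(v,3).tolist() for k,v in s.items()})
for n in("scene","side","wrist"):
    im=manip.camera(n);cv2.imwrite(f"pics/{n}0.png",im[:,:,::-1])
    m=manip.camera_model(n);print(n,{k:np.round(v,3).tolist() for k,v in m.items()})
    for t in("stage_edge","cover_tab","cover_hinge","wedge","wedge_tip","jar","remote","bowl","stand"):
        print(t,[(round(d["p"],2),round(d["xy"][0]*640),round(d["xy"][1]*400)) for d in manip.boxes_of(t,n)][:4])
E
```

```text
pics
{'time_s': 0.0, 'joint_positions': [-0.07, 0.522, -0.036, 1.6, 0.021, 1.021, -0.113], 'qvel': [-0.0, -0.001, -0.0, -0.001, 0.002, -0.001, -0.0], 'joint_efforts': [-0.004, -92.711, 1.978, -36.993, 0.018, 0.008, -0.0], 'ee_pos': [0.625, -0.0, 0.242], 'tcp_rot': [[0.0, 1.0, -0.001], [1.0, -0.0, -0.0], [-0.0, -0.001, -1.0]], 'contact_force': [0.232, -0.004, -0.178], 'moment': [0.012, 0.004, -0.033], 'width': 0.996}
scene {'vfov': 57.914, 'cx': 325.935, 'cy': 206.807, 'distortion': [-0.008, 0.0, 0.0, 0.0, 0.0], 'pose': [[-0.855, -0.437, 0.279, 0.784], [0.518, -0.716, 0.469, 0.342], [-0.005, 0.545, 0.838, 0.745], [0.0, 0.0, 0.0, 1.0]]}
stage_edge [(0.59, 293, 232)]
cover_tab [(0.59, 290, 226)]
cover_hinge [(0.69, 288, 226)]
wedge [(0.97, 440, 252), (0.78, 312, 336), (0.16, 293, 222)]
wedge_tip [(0.8, 315, 337), (0.69, 442, 253)]
jar [(0.73, 462, 320)]
remote [(0.67, 372, 383), (0.29, 229, 146)]
bowl [(0.88, 231, 147), (0.65, 288, 224)]
stand [(0.61, 314, 225)]
side {'vfov': 44.742, 'cx': 326.091, 'cy': 191.108, 'distortion': [0.006, 0.0, 0.0, 0.0, 0.0], 'pose': [[0.669, 0.443, -0.597,
[... 252 characters left out ...]
, 314, 162)]
wedge_tip [(0.92, 237, 210), (0.8, 376, 262), (0.66, 313, 163)]
jar [(0.6, 227, 178)]
remote [(0.62, 269, 157), (0.55, 342, 196)]
bowl [(0.98, 442, 235)]
stand [(0.68, 333, 215)]
wrist {'vfov': 58.797, 'cx': 318.976, 'cy': 200.637, 'distortion': [-0.019, 0.0, 0.0, 0.0, 0.0], 'mount': [[-0.0, 0.951, 0.31, 0.079], [1.0, 0.0, -0.001, -0.0], [-0.001, 0.31, -0.951, -0.13], [0.0, 0.0, 0.0, 1.0]]}
stage_edge [(0.81, 334, 199)]
cover_tab [(0.88, 345, 217)]
cover_hinge [(0.88, 350, 219)]
wedge [(0.74, 372, 18), (0.73, 101, 28), (0.69, 236, 354)]
wedge_tip [(0.91, 372, 17), (0.77, 100, 29), (0.63, 243, 355)]
jar [(0.27, 333, 201)]
remote [(0.17, 285, 194)]
bowl []
stand [(0.62, 287, 194)]
```

View pics/scene0.png

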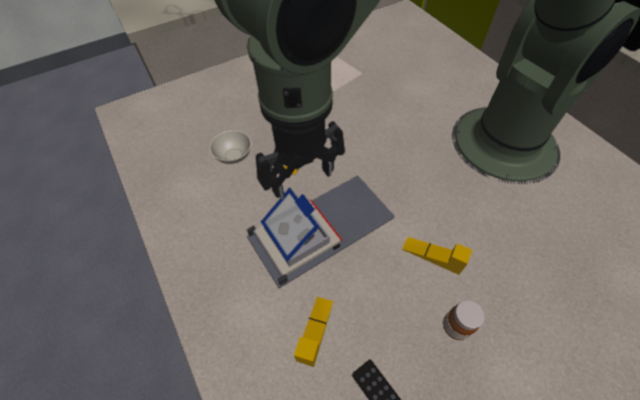

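View pics/side0.png

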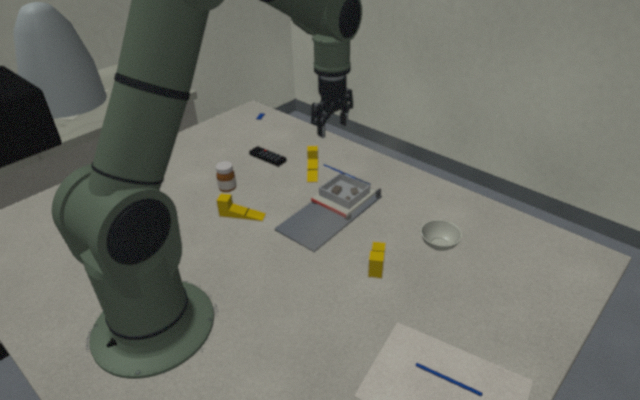

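View pics/wrist0.png

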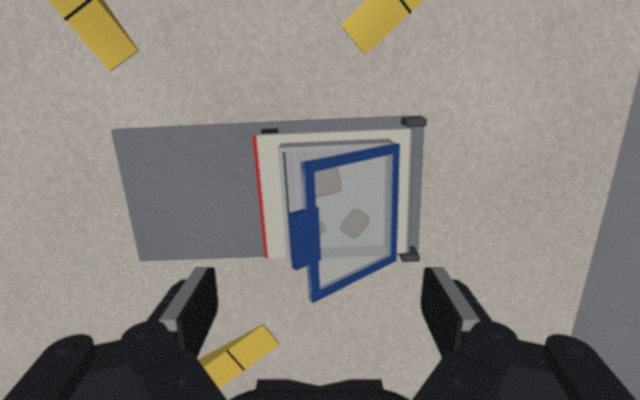

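```bash
cat > h.py <<'E'
import numpy as np,cv2
from scipy.optimize import minimize,least_squares
from rig import manip
def cam(n,s=None):
    m=manip.camera_model(n);f=200/np.tan(np.radians(m["vfov"]/2))
    K=np.array([[f,0,m["cx"]],[0,f,m["cy"]],[0,0,1.]]);D=np.array(m["distortion"],float)
    if "pose" in m: T=np.array(m["pose"])
    else:
        s=s or manip.observe();T=np.eye(4);T[:3,:3]=s["tcp_rot"];T[:3,3]=s["ee_pos"];T=T@np.array(m["mount"])
    return K,D,T
def proj(c,P):
    K,D,T=c;p=(np.atleast_2d(P)-T[:3,3])@T[:3,:3]*[1,-1,-1]
    return cv2.projectPoints(p.reshape(-1,1,3),np.zeros(3),np.zeros(3),K,D)[0][:,0]
def ray(c,u):
    K,D,T=c;a=cv2.undistortPoints(np.array(u,float).reshape(-1,1,2),K,D)[:,0]
    d=np.c_[a[:,0],-a[:,1],-np.ones(len(a))]@T[:3,:3].T
    return T[:3,3],d
def onz(c,u,z):
    o,d=ray(c,u);return o+d*((z-o[2])/d[:,2])[:,None]
def tri(obs):
    A=np.zeros((3,3));b=np.zeros(3)
    for c,u in obs:
        o,d=ray(c,u);d=d[0]/np.linalg.norm(d[0]);M=np.eye(3)-np.outer(d,d);A+=M;b+=M@o
    return np.linalg.solve(A,b)
def fr(x,y,a,P):
    c,s=np.cos(a),np.sin(a);P=np.asarray(P,float);return np.c_[x+c*P[:,0]-s*P[:,1],y+s*P[:,0]+c*P[:,1],P[:,2]]
W1=[[x,y,z] for x in(-.017,.017) for y in(-.018,.018) for z in(0,.06)]
W2=[[x,y,z] for x,z in((.017,0),(.017,.027),(.021,.027),(.117,0),(.117,.003)) for y in(-.018,.018)]
def wmask(c,x,y,a,z0=0):
    m=np.zeros((400,640),np.uint8)
    for W in(W1,W2):
        q=proj(c,fr(x,y,a,W)+[0,0,z0]);cv2.fillConvexPoly(m,cv2.convexHull(np.round(q*16).astype(np.int32)),1,shift=4)
    return m>0
def yellow(im):
    h=cv2.cvtColor(im,cv2.COLOR_RGB2HSV);return (abs(h[:,:,0].astype(int)-23)<8)&(h[:,:,1]>150)&(h[:,:,2]>60)
def comp(m,u):
    n,l,st,ce=cv2.connectedComponentsWithStats(m.astype(np.uint8));i=1+np.argmin(np.hypot(*(ce[1:]-u).T));return l==i
def fitw(views,g,z0=0):
    # views: (cam, mask, valid)
    def e(p):
        r=0
        for c,m,v in views:
            w=wmask(c,*p,z0)
            r+=((w!=m)&v).sum()/max(m.sum(),1)
        return r
    best=None
    for a in g[2]:
        x0=[g[0],g[1],a];S=np.array([x0]+[np.add(x0,d) for d in np.diag([.02,.02,.3])])
        r=minimize(e,x0,method="Nelder-Mead",options=dict(initial_simplex=S,xatol=1e-4,fatol=1e-4))
        if best is None or r.fun<best.fun:best=r
    return best
E
python3 - <<'E'
from h import *
s=manip.observe()
C={n:cam(n,s) for n in("scene","side","wrist")}
ims={n:cv2.imread(f"pics/{n}0.png")[:,:,::-1].copy() for n in C}
r=lambda v:np.round(v,4).tolist()
print("wedge blobs side",[r(onz(C["side"],u,.02)[0]) for u in((375,259),(232,212),(314,162))])
ms=comp(yellow(ims["side"]),(375,260));mw=comp(yellow(ims["wrist"]),(240,352))
print(ms.sum(),mw.sum())
vw=np.ones((400,640),bool)
vw[np.where(ims["wrist"].max(2)<60)]=0   # dark gripper hides
g=onz(C["side"],(377,262),.03)[0]
for vs in([(C["side"],ms,np.ones_like(ms))],[(C["side"],ms,np.ones_like(ms)),(C["wrist"],mw,vw)]):
    f=fitw(vs,[g[0],g[1],np.arange(-3,3.2,.5)]);print("wedge",r(f.x),f.fun)
for a,b in(((113,130),(277,229)),((139,261),(314,249))):
    print("plate corner",r(onz(C["wrist"],a,.01)[0]),r(onz(C["side"],b,.01)[0]),r(tri([(C["wrist"],a),(C["side"],b)])))
for u,z in(((256,136),.032),((267,257),.032),((423,118),.03),((418,258),.03)):print(u,r(onz(C["wrist"],u,z)[0]))
q=[(250,70,110),]
big=cv2.resize(ims["wrist"][100:310,100:440],None,fx=2.35,fy=2.35,interpolation=cv2.INTER_CUBIC)
cv2.imwrite("pics/crop1.png",big[:,:,::-1])
E
```

```text
wedge blobs side [[0.4879, -0.2623, 0.02], [0.3726, 0.1739, 0.02], [0.7282, 0.1783, 0.02]]
447 1999
wedge [0.4698, -0.28, 0.6062] 0.24608501118568232
wedge [0.4634, -0.285, 0.6093] 0.44757389880622633
plate corner [0.4156, 0.0365, 0.01] [0.4132, 0.0265, 0.01] [0.4154, 0.0337, 0.0055]
plate corner [0.4189, -0.1117, 0.01] [0.4207, -0.1096, 0.01] [0.4197, -0.1108, 0.0115]
(256, 136) [0.5648, 0.033, 0.032]
(267, 257) [0.5695, -0.095, 0.032]
(423, 118) [0.7233, 0.0497, 0.03]
(418, 258) [0.7313, -0.0974, 0.03]
```

View pics/crop1.png

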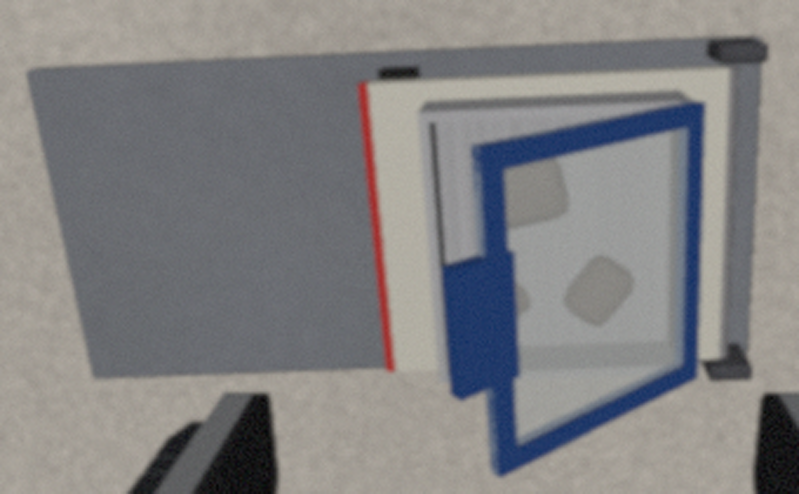

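```bash
cat >> h.py <<'E'
def cov(r,y,t,h=.006): return [.13-r*np.cos(t)+h*np.sin(t),y,.06+r*np.sin(t)+h*np.cos(t)]
E
python3 - <<'E'
from h import *
s=manip.observe();c=cam("wrist",s)
k=lambda *u:np.array(u)/2.35+100
U=np.array([k(30,70),k(93,377),k(360,83),k(390,370),k(443,265),k(513,252),k(518,377),k(460,397)])
P=lambda t:[[-.15,.075,.01],[-.15,-.075,.01],[0,.065,.032],[0,-.065,.032],cov(.118,.022,t),cov(.094,.022,t),cov(.094,-.022,t),cov(.118,-.022,t)]
f=lambda p:(proj(c,fr(*p[:3],P(p[3])))-U).ravel()
q=least_squares(f,[.567,-.03,.02,.8],loss="soft_l1");print(q.x.round(4),q.fun.round(1).reshape(-1,2).tolist())
E
```

```text
[ 0.566  -0.0313  0.0415  0.6546] [[-2.5, -0.7], [-0.2, 1.2], [1.2, 0.0], [0.3, 0.6], [2.6, 1.3], [-0.3, -1.0], [-0.1, -1.3], [-0.8, 0.3]]
```

{"op": "apply_moves", "data": {"motion": [[[-0.02, -0.006, 0.05], 0, 1], [[-0.02, -0.006, 0.05], 0, 1], [[-0.02, -0.006, 0.05], 0, 1], [[-0.02, -0.006, 0.05], 0, 1], [[-0.017, -0.006, 0.05], 0, 1], [[0, 0, 0], 0, 1], [[0, 0, 0], 0, 1], [[0, 0, 0], 0, 1]]}}

```text
time_s: 2.3
ee_pos: [0.6165, -0.0287, 0.1682]
tcp_rot: [[-0.0, 1.0, 0.001], [1.0, 0.0, 0.0], [0.0, 0.001, -1.0]]
contact_force: [0.4, -0.6, -0.1]
width: -0.001
```

{"op": "apply_moves", "data": {"motion": [[[0, 0, 0.033], 0, 1], [[0, 0, 0.033], 0, 1], [[0, -0.008, 0.02], 0, 1], [[0, -0.008, 0.02], 0, 1], [[0, -0.008, 0.02], 0, 1], [[0, -0.008, 0.02], 0, 1], [[0, -0.008, 0.02], 0, 1], [[0, -0.008, 0.02], 0, 1], [[0, -0.004, 0.02], 0, 1], [[0, -0.004, 0.02], 0, 1], [[0, -0.004, 0.02], 0, 1], [[0, -0.004, 0.02], 0, 1]]}}

```text
time_s: 3.5
ee_pos: [0.5967, -0.0291, 0.087]
tcp_rot: [[0.0, 1.0, 0.0], [1.0, -0.0, -0.0], [-0.0, 0.0, -1.0]]
contact_force: [0.4, 0.5, 0.1]
width: -0.001
```

{"op": "apply_moves", "data": {"motion": [[[0, -0.004, 0.01], 0, 1], [[0, 0, 0.01], 0, 1], [[0, 0, 0.007], 0, 1]]}}

```text
time_s: 3.8
ee_pos: [0.5956, -0.0291, 0.0792]
tcp_rot: [[0.0, 1.0, -0.0], [1.0, -0.0, -0.0], [-0.0, -0.0, -1.0]]
contact_force: [0.5, -1.1, 0.4]
width: 0.002
```

{"op": "apply_moves", "data": {"motion": [[[0, 0, 0.006], 0, 1], [[0, 0, 0.004], 0, 1], [[0, 0, 0], 0, 1]]}}

```text
time_s: 4.1
ee_pos: [0.5957, -0.0291, 0.0769]
tcp_rot: [[0.0, 1.0, 0.0], [1.0, -0.0, 0.0], [0.0, 0.0, -1.0]]
contact_force: [-3.3, 0.4, 8.8]
width: -0.003
```

```bash
python3 - <<'E'
from h import *
a=[cv2.resize(manip.camera(n)[100:300,200:440],None,fx=1.66*2,fy=1.66*2)[:600//1,:] for n in("side",)]
print(manip.observe()["ee_pos"],manip.observe()["contact_force"])
w=manip.camera("wrist")
im=np.vstack([cv2.resize(a[0],(480,400))[:280],cv2.resize(w,(480,300))])
cv2.imwrite("pics/c2.png",im[:,:,::-1])
E
```

```text
[ 0.59567977 -0.0291272   0.07685509] [-2.46403785 -0.38786052  7.94001445]
```

View pics/c2.png

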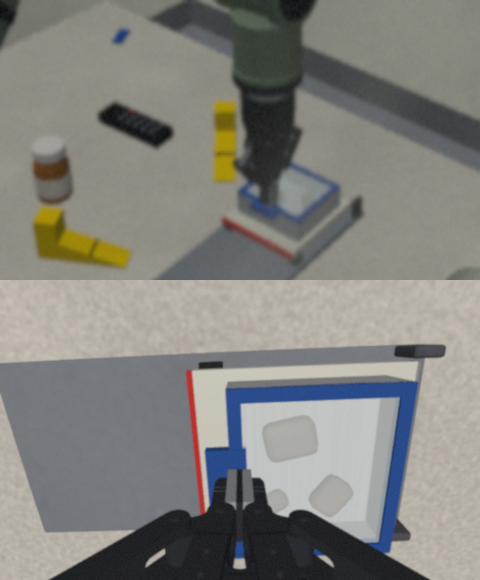

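{"op": "apply_moves", "data": {"motion": [[[0, 0, -0.1], 0, 1], [[0, 0, -0.14], 0, 0], [[0, 0, -0.14], 0, -1], [[-0.1, -0.04, -0.1], 0, -1], [[-0.12, -0.05, -0.06], 0, -1], [[-0.12, -0.05, -0.06], 0, -1], [[-0.12, -0.05, 0], 0, -1], [[-0.12, -0.05, 0], 0, -1], [[-0.12, -0.05, 0], 0, -1], [[-0.05, 0, 0], 0.05, -1], [[0, 0, 0], 0.088, -1], [[0, 0, 0], 0.088, -1]]}}

```text
time_s: 5.4
ee_pos: [0.5083, -0.2549, 0.2565]
tcp_rot: [[0.354, 0.935, 0.0], [0.935, -0.354, -0.0], [-0.0, 0.0, -1.0]]
contact_force: [0.1, 0.5, -0.2]
width: 1.0
```

{"op": "apply_moves", "data": {"motion": [[[0, 0, 0], 0.088, -1], [[0, 0, 0], 0.088, -1], [[0, 0, 0], 0.088, -1], [[0, 0, 0], 0.088, -1], [[0, 0, 0], 0.04, -1], [[0, 0, 0], 0, -1]]}}

```text
time_s: 6.0
ee_pos: [0.5087, -0.254, 0.2565]
tcp_rot: [[0.826, 0.564, 0.0], [0.564, -0.826, -0.0], [-0.0, 0.0, -1.0]]
contact_force: [0.1, 0.4, -0.2]
width: 0.999
```

```bash
python3 - <<'E'
from h import *
s=manip.observe();w=manip.camera("wrist");sd=manip.camera("side")
print(np.round(s["ee_pos"],4),np.round(s["tcp_rot"],3).tolist(),s["joint_positions"],s["width"])
c=cam("wrist",s);d=cam("side")
cv2.imwrite("pics/w3.png",w[:,:,::-1])
yw=yellow(w);pw=proj(c,[[.509,-.2525,.02]])[0];mw=comp(yw,pw)
ms=comp(yellow(sd),(375,260));V=np.ones_like(mw)
for vs in([(c,mw,V)],[(c,mw,V),(d,ms,V)]):
    f=fitw(vs,[.468,-.281,[.45,.6,.75]]);print(f.x.round(4),f.fun)
m=wmask(c,*f.x);o=w.copy();o[cv2.Canny(m.astype(np.uint8)*255,50,100)>0]=[255,0,255];cv2.imwrite("pics/w3o.png",o[:,:,::-1])
E
```

```text
[ 0.5087 -0.254   0.2565] [[0.826, 0.564, 0.0], [0.564, -0.826, -0.0], [-0.0, 0.0, -1.0]] [ 0.18597052  0.42530052  0.23741015  1.74659216 -0.11669302  0.98324464
 -0.50379435] 0.9985514524112313
[ 0.418  -0.3122  0.5611] 0.7599102468212415
[ 0.4669 -0.2817  0.6015] 1.143405522704938
```

View pics/w3o.png

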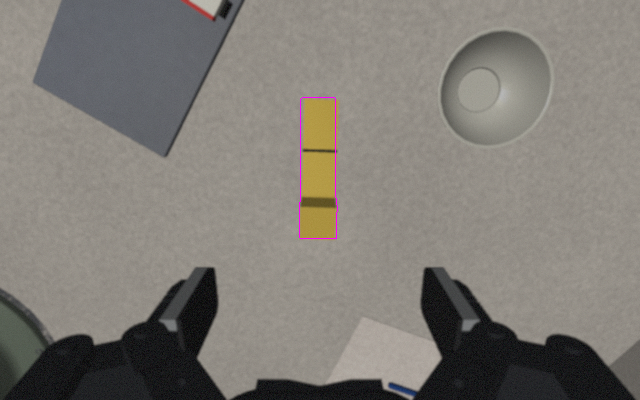

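{"op": "apply_moves", "data": {"motion": [[[-0.084, 0, 0.1], 0, -1], [[-0.083, 0, 0.1], 0, -1], [[0, 0, 0.14], 0, -1], [[0, 0, 0.14], 0, -1], [[0, 0, 0.12], 0, -1], [[0, 0, 0.08], 0, -1], [[0, 0, 0.062], 0, -1], [[0, 0, 0], 0, -1]]}}

```text
time_s: 6.9
ee_pos: [0.4661, -0.2819, 0.0318]
tcp_rot: [[0.824, 0.566, -0.003], [0.566, -0.824, 0.002], [-0.001, -0.003, -1.0]]
contact_force: [-0.2, -0.4, 1.1]
width: 0.996
```

{"op": "apply_moves", "data": {"motion": [[[0, 0, 0], 0, 0.2], [[0, 0, 0], 0, 0.6], [[0, 0, 0], 0, 1], [[0, 0, 0], 0, 1], [[0, 0, 0], 0, 1], [[0, 0, 0], 0, 1], [[0, 0, 0], 0, 1]]}}

```text
time_s: 7.6
ee_pos: [0.4677, -0.2826, 0.0349]
tcp_rot: [[0.825, 0.565, 0.001], [0.565, -0.825, -0.001], [0.001, 0.001, -1.0]]
contact_force: [-0.9, 1.5, 12.0]
width: 0.412
```

{"op": "apply_moves", "data": {"motion": [[[0, 0, -0.05], 0, 1], [[0, 0, -0.09], 0, 1], [[0, 0, -0.09], 0, 1], [[0.063, -0.123, 0], 0, 1], [[0.063, -0.123, 0], 0, 1], [[0.063, -0.123, 0], 0, 1], [[0.063, -0.123, 0], 0, 1], [[0.063, -0.123, 0], 0, 1], [[0.063, -0.123, 0], 0, 1]]}}

```text
time_s: 8.5
ee_pos: [0.4356, -0.0341, 0.1039]
tcp_rot: [[0.825, 0.565, 0.001], [0.565, -0.825, 0.0], [0.001, 0.0, -1.0]]
contact_force: [0.8, 0.5, -2.1]
width: 0.415
```

{"op": "apply_moves", "data": {"motion": [[[0, 0, 0], 0.088, 1], [[0, 0, 0], 0.088, 1], [[0, 0, 0], 0.088, 1], [[0, 0, 0], 0.088, 1], [[0, 0, 0], 0, 1], [[0, 0, 0], 0, 1]]}}

```text
time_s: 9.1
ee_pos: [0.436, -0.0354, 0.1034]
tcp_rot: [[0.999, 0.052, 0.001], [0.052, -0.999, 0.0], [0.001, -0.0, -1.0]]
contact_force: [-0.2, 0.2, -2.2]
width: 0.414
```

```bash
python3 - <<'E'
from h import *
s=manip.observe();w=manip.camera("wrist")
print(s["time_s"],np.round(s["ee_pos"],4),np.round(s["tcp_rot"],3).tolist(),s["width"],s["contact_force"].round(2))
c=cam("wrist",s)
o=w.copy()
for p in proj(c,fr(.566,-.0313,.0415,[[-.15,.075,.01],[-.15,-.075,.01],[0,.065,.032],[0,-.065,.032],[0,.065,.022],[0,-.065,.022],[0,.075,.01],[0,-.075,.01],cov(.118,.022,0),cov(.118,-.022,0)])):
    cv2.circle(o,tuple(int(v) for v in p),2,(0,255,0),-1)
a=np.arctan2(s["tcp_rot"][1][0],s["tcp_rot"][0][0]);e=s["ee_pos"]
m=wmask(c,e[0],e[1],a,e[2]-.034);o[cv2.Canny(m.astype(np.uint8)*255,50,100)>0]=[255,0,255]
cv2.imwrite("pics/w4.png",w[:,:,::-1]);cv2.imwrite("pics/w4o.png",cv2.resize(o,(800,500))[:,:,::-1])
E
```

```text
9.1 [ 0.436  -0.0354  0.1034] [[0.999, 0.052, 0.001], [0.052, -0.999, 0.0], [0.001, -0.0, -1.0]] 0.4141929875859625 [-0.17  0.17 -2.22]
```

View pics/w4o.png

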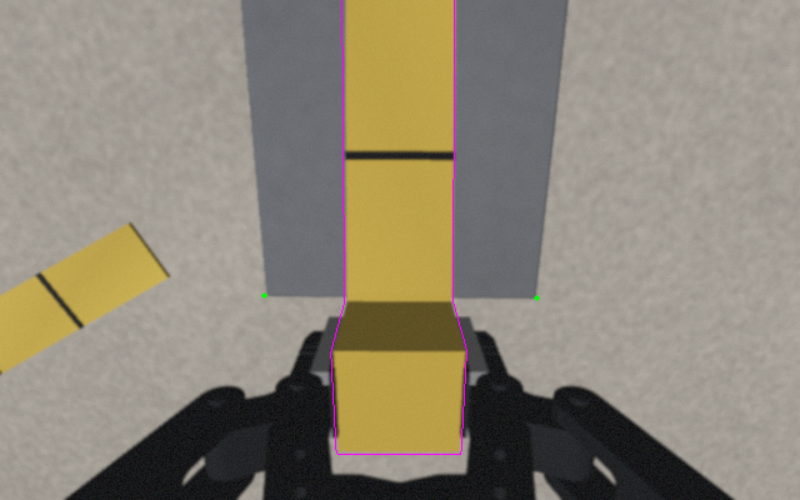

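{"op": "apply_moves", "data": {"motion": [[[0, 0.005, 0.08], 0.007, 1], [[0, 0, 0.06], 0, 1], [[0, 0, 0.03], 0, 1], [[0, 0, 0.013], 0, 1], [[0, 0, 0], 0, 1]]}}

```text
time_s: 9.65
ee_pos: [0.4359, -0.0373, 0.048]
tcp_rot: [[0.999, 0.037, -0.0], [0.037, -0.999, 0.0], [-0.0, -0.0, -1.0]]
contact_force: [-0.7, 0.2, -0.9]
width: 0.413
```

{"op": "apply_moves", "data": {"motion": [[[0, 0, 0.007], 0, 1], [[0, 0, 0.004], 0, 1], [[0, 0, 0], 0, 1]]}}

```text
time_s: 9.95
ee_pos: [0.4361, -0.0371, 0.0449]
tcp_rot: [[0.999, 0.036, 0.001], [0.036, -0.999, 0.0], [0.001, -0.0, -1.0]]
contact_force: [-0.0, -0.3, -1.2]
width: 0.417
```

{"op": "apply_moves", "data": {"motion": [[[0, 0, 0.003], -0.003, 1], [[0, 0, 0.003], 0, 1], [[0, 0, 0], 0, 1]]}}

```text
time_s: 10.25
ee_pos: [0.4362, -0.0371, 0.0446]
tcp_rot: [[0.999, 0.04, 0.002], [0.04, -0.999, 0.001], [0.002, -0.001, -1.0]]
contact_force: [-12.8, 2.6, 60.4]
width: 0.414
```

{"op": "apply_moves", "data": {"motion": [[[0, 0, -0.004], 0, 1], [[0, 0, -0.001], 0, 1], [[0, 0, 0], 0, 1]]}}

```text
time_s: 10.55
ee_pos: [0.4361, -0.0371, 0.0447]
tcp_rot: [[0.999, 0.041, 0.001], [0.041, -0.999, 0.0], [0.001, -0.0, -1.0]]
contact_force: [-2.5, 1.2, 15.6]
width: 0.417
```

{"op": "apply_moves", "data": {"motion": [[[0.01, 0, -0.001], 0, 1], [[0.02, 0, 0], 0, 1], [[0.02, 0, 0], 0, 1], [[0.02, 0, 0], 0, 1], [[0.02, 0, 0], 0, 1], [[0.02, 0, 0], 0, 1], [[0.02, 0, 0], 0, 1], [[0.02, 0, 0], 0, 1], [[0, 0, 0], 0, 1]]}}

```text
time_s: 11.45
ee_pos: [0.4816, -0.0353, 0.0447]
tcp_rot: [[0.999, 0.041, 0.001], [0.041, -0.999, -0.0], [0.001, 0.0, -1.0]]
contact_force: [1.6, 1.1, 4.8]
width: 0.416
```

{"op": "apply_moves", "data": {"motion": [[[0.01, 0, 0], 0, 1], [[0.01, 0, 0], 0, 1], [[0.01, 0, 0], 0, 1], [[0.01, 0, 0], 0, 1], [[0.01, 0, 0], 0, 1], [[0.005, 0, 0], 0, 1], [[0.005, 0, 0], 0, 1], [[0, 0, 0], 0, 1]]}}

```text
time_s: 12.25
ee_pos: [0.4974, -0.0347, 0.0447]
tcp_rot: [[0.999, 0.041, -0.003], [0.041, -0.999, 0.0], [-0.003, -0.0, -1.0]]
contact_force: [-13.2, 0.4, 19.6]
width: 0.412
```

```bash
python3 - <<'E'
from h import *
s=manip.observe();w=manip.camera("wrist");sd=manip.camera("side");sc=manip.camera("scene")
print(s["time_s"],np.round(s["ee_pos"],4),s["contact_force"].round(2))
for n,im in(("w",w),("sd",sd),("sc",sc)):cv2.imwrite(f"pics/{n}5.png",im[:,:,::-1])
o=np.vstack([cv2.resize(w[0:200],(800,250)),np.hstack([cv2.resize(sd[140:260,270:410],(400,343)),cv2.resize(sc[160:300,230:393],(400,343))])])
cv2.imwrite("pics/v5.png",o[:,:,::-1])
c=cam("wrist",s)
print(proj(c,fr(.566,-.0313,.0415,[[0,.065,.022],[0,0,.022],[0,0,.026],[0,0,.029],[0,0,.032],[0,0,.036],[-.150,.075,.01],[0,.03,.032],[0,.03,.036]])).round(1).tolist())
E
```

```text
12.25 [ 0.4974 -0.0347  0.0447] [-13.2    0.42  19.61]
[[162.8, 111.9], [317.4, 111.4], [317.3, 112.1], [317.3, 112.6], [317.3, 113.2], [317.2, 114.0], [190.2, 373.6], [240.9, 113.4], [238.7, 114.2]]
```

View pics/v5.png

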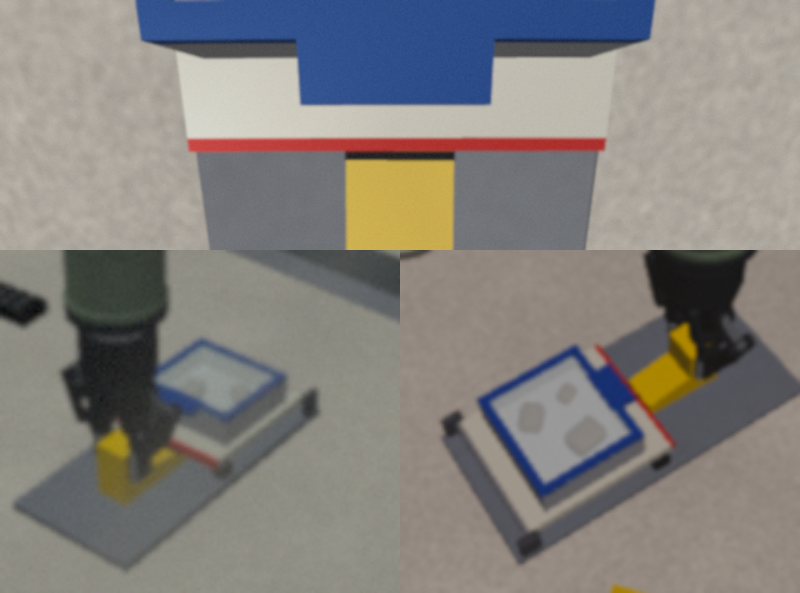

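{"op": "apply_moves", "data": {"motion": [[[0.004, 0, -0.001], 0, 1], [[0.004, 0, 0], 0, 1], [[0, 0, 0], 0, 1], [[0, 0, 0], 0, 1]]}}

```text
time_s: 12.8
ee_pos: [0.5004, -0.0345, 0.0447]
tcp_rot: [[0.999, 0.041, -0.002], [0.041, -0.999, 0.0], [-0.002, -0.0, -1.0]]
contact_force: [-6.4, -0.3, 6.1]
width: 0.412
```

```bash
python3 - <<'E'
from h import *
s=manip.observe();w=manip.camera("wrist");sd=manip.camera("side")
print(s["time_s"],np.round(s["ee_pos"],4),s["contact_force"].round(2),s["width"])
c=cam("wrist",s)
a=w.astype(int);red=(a[:,:,0]>120)&(a[:,:,0]-a[:,:,1]>70)&(a[:,:,0]-a[:,:,2]>70)
red=comp(red,(318,117));r,k=np.where(red);print("red rows",r.min(),r.max(),"cols",k.min(),k.max(),"mid rows",r[abs(k-318)<5].min(),r[abs(k-318)<5].max())
L=[k.min(),r[k<k.min()+3].mean()];R=[k.max()+1,r[k>k.max()-3].mean()]
for z in(.028,.030,.032,.034,.036,.038,.040):
    p=onz(c,[L,R],z);print(z,np.linalg.norm(p[0]-p[1]).round(4),p.mean(0).round(4))
dk=(a.sum(2)<150)&(abs(np.arange(640)-318)<30)[None,:];dk[:105]=0;dk[150:]=0;print("dark rows",np.where(dk.sum(1)>30)[0])
o=np.vstack([cv2.resize(w[80:200],(800,150)),cv2.resize(sd[165:245,290:390],(500,400),interpolation=cv2.INTER_CUBIC)[:, :].repeat(1,1) if 0 else cv2.copyMakeBorder(cv2.resize(sd[165:245,290:390],(540,432),interpolation=cv2.INTER_CUBIC),0,0,0,260,cv2.BORDER_CONSTANT)])
cv2.imwrite("pics/v6.png",o[:,:,::-1])
E
```

```text
12.8 [ 0.5004 -0.0345  0.0447] [-6.39 -0.31  6.1 ] 0.4121285214560077
red rows 119 128 cols 151 483 mid rows 119 128
0.028 0.136 [ 0.5649 -0.0313  0.028 ]
0.03 0.1342 [ 0.5651 -0.0313  0.03  ]
0.032 0.1323 [ 0.5653 -0.0313  0.032 ]
0.034 0.1305 [ 0.5655 -0.0313  0.034 ]
0.036 0.1286 [ 0.5657 -0.0313  0.036 ]
0.038 0.1268 [ 0.5659 -0.0313  0.038 ]
0.04 0.1249 [ 0.5661 -0.0313  0.04  ]
dark rows []
```

View pics/v6.png

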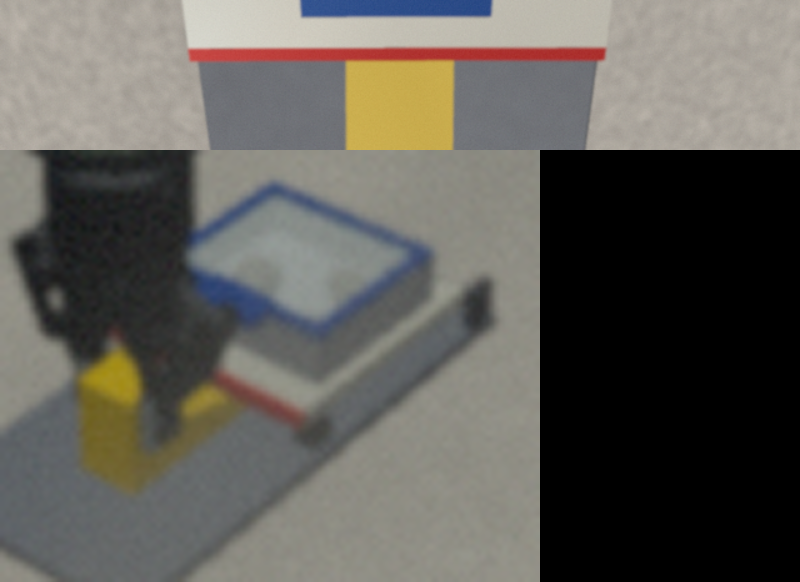

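{"op": "apply_moves", "data": {"motion": [[[0, 0, 0], 0, 1], [[0, 0, 0], 0, 1], [[0, 0, 0], 0, 1], [[0, 0, 0], 0, 1], [[0, 0, 0], 0, 1]]}}

```text
time_s: 13.4
ee_pos: [0.5004, -0.0345, 0.0447]
tcp_rot: [[0.999, 0.041, -0.002], [0.041, -0.999, 0.0], [-0.002, -0.0, -1.0]]
contact_force: [-6.8, -0.7, 6.0]
width: 0.412
```

```bash
python3 -c "
from rig import manip
print(manip.finish_job())"
```

```text
the job is handed in; nothing more can be done
None
```

I shut the cover first. Then I took the rightmost yellow wedge by its grip block, set it flat on the plate and pushed it in under the middle of the red edge. I handed in at 13.4 s, still gripping it.

**Last checks**
- **Hold:** the pose did not move over the last 0.5 s. The wrist force was about 7 N back along the push and 6 N upward.
- **Cover:** it looked shut in the last side and wrist pictures. Its tab was at the expected height when I pressed it down.
- **Position:** in the wrist picture the edge has just passed the wedge's black line, and the wedge is centred.
- **Other things:** I did not touch the jar, remote or bowl, and I made no separate check of where they stand at the end.

**Lift:** I never measured it directly, and the two estimates differ somewhat. The wedge's shape at the line gives about 4 to 4.5 mm. The apparent width of the red edge gives about 2.5 mm, good to about 2 mm. Both values lie within 2 to 7 mm, but the width estimate's error reaches below 2 mm.

**Force peak:** while setting the wedge on the plate I pressed too hard for a moment, about 60 N at the wrist. That is under the 120 N limit, and I eased off straight away. The load went through the gripped wedge, not the gripper's body.

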